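Cover the bead hopper and hold its spring gate open at the mark

ROBOT

A 6-joint arm with a two-finger parallel gripper is mounted at the origin on a cart in front of the work surface, level with it; the furniture and walls round the work are solid. World frame = base frame: x ahead of the robot, y to its left, z up, the work surface at z = 0. Lengths are in m, angles in degrees, forces in N, time in s.
With the tool pointing down it reaches from about 0.3 to 0.875 m from the base axis. Payload 4.2 kg.
Tool frame: the origin (TCP) lies on the centre line of the jaws, within the pads' length; the fingertips stand 8 mm ahead of it and the grasp point (between the pads) lies 11 mm behind it; z points along the fingers, y is the line along which they close (so a half turn about z gives the same grasp; the last joint's range is limited). The gripper opens to 85 mm and grips with 20 to 120 N. Pads are 22 mm wide; open, the fingers measure 114 mm over their backs; the gripper's body (76 mm by 85 mm) begins 54 mm behind the grasp point. The pads swing forward as they close: fully open they stand 13 mm farther back than shut.
Start: joints at [66.119, 18.312, 89.639, -0, 72.044, -1.146], TCP at [0.222, 0.53, 0.239] pointing down, gripper open.
Joint ranges: [-177.97, 177.97], [-48.28, 115.42], [12.27, 149.76], [-77.06, 257.06], [2.81, 150.46], [-146.56, 146.56]. Speed limits (degrees/s): [147.25, 147.25, 180, 180, 180, 180].

INTERFACE

Orientations are given as a 3x3 rotation matrix whose columns are the frame's x, y, z axes.
In Python, from plant import ctrl, planner, vision, finish_job, finder gives the robot as it stands. Calls block until the motion is done:
- ctrl.move_ptp(position, orientation): joint-space move of the TCP to a pose.
- ctrl.move_straight(position, max_speed=0.15, rotation=None): straight line of the TCP; rotation=None keeps the orientation; max_speed is the mean speed in m/s.
- ctrl.set_joints(angles): joint-space move.
- ctrl.grip(opening): finger opening in m; the grip force is fixed at half the most; returns when the fingers have stopped.
- ctrl.pause(seconds).
- planner.solve_ik(position, orientation): joint angles nearest the present ones, or None.
- ctrl.get_state(): the state.
- vision.grab_frame(name): name is "scene" or "top"; returns (picture, depth): 480x640x3 uint8, red, green, blue; 480x640 float32, m along the optical axis (not along the pixel's ray), 0 where there is no reading.
- vision.camera_params(name): a dict with "fovy" (degrees; the focal length in pixels is half the picture's height over the tangent of half this angle, whatever the lens; pixels are square), "cx", "cy" (the principal point, pixels), "dist" ([k1, k2, p1, p2, k3] as OpenCV has them; the pictures are not rectified), "origin" and "orientation" of the camera in the world. Camera axes: x right, y up, looking along -z (the intrinsics and any distortion apply to the point x, -y, -z); pixel columns grow to the right and rows downward; lengths in m; the calibration is good to about 2 mm. A picture is of the moment at which its call begins. camera_params takes no time and is no camera call.
A pose or a line that the arm cannot do raises ctrl.PlanningError and nothing moves.
- finish_job(): hands the job in; it is judged then, once.
Trained networks look in the newest picture that a camera, given by its name, has taken for a name from the list of things; names that differ only in an ending like _2 or _b are one class to them, and where a whole thing is asked for, a point or a joint stands for the part that bears it (a point fixed in the world has none). Each returns a list of dicts, best first, with "confidence" (0 to 1); they miss things now and then, are a little off and sometimes report something else, mostly with a low value. They report only what shows in the picture. A call takes as long as a camera call. They do not tell look-alikes from the thing itself.
- finder.boxes_of(name, camera): "position" ([x, y, z] in m, in world coordinates, good to about 4 mm: the middle of the surface that is visible of it).
- finder.outline_of(name, camera): "pixels" (480x640 bool, what is visible of it).
The state is a dict: "clock": time; "joint_positions": joint angles; "joint_vel": joint speeds; "joint_torque": joint torques, N m; "position": TCP position; "tcp_rot": TCP orientation; "wrist_force": force on the tool from outside, world axes, zero at the start; "wrist_torque": the same for the moment, N m; "grip_width": finger opening in m; "grasp_force": force on a finger pad.
Only numpy, scipy, OpenCV 4.12 (cv2) and the standard library are available. Lean on these libraries where they do the work, as an engineer would, in place of code of your own. Each camera call takes 0.05 s, during which the arm holds its last target. There are 200 camera calls.

TASK

Set the round cover with the knob onto the mouth of the bead hopper, without dropping it, so that it sits fully down and level on the rim, and leave it there. Then take the upright knob of the hopper's spring-loaded gate and pull the gate out until its pointer lines up with the index clip on the rail, and keep it there: it springs shut when let go, so finish while still holding it at the clip. Do not open the gate while the hopper is uncovered, and leave the frit jar, the glass tile and the plain tin lid where they are.

Things in the scene. Friction and masses are not known exactly. Their poses are not given: they have to be found in the camera images.
- hopper: Bead hopper on a fixed stand. Origin: hopper axis at worktop height; z up; the gate is pulled out along its -x, roughly towards the robot. Base 295 x 130 x 10 mm, x -235 to +60. Round aluminium hopper, open at the top: outside diameter 86 mm, mouth 78 mm, rim 140 mm high. Two rails 8 mm wide (y +-30 mm, tops 65 mm high) run out to x -225 and guide the gate.
- hopper_rim (a point): centre of the hopper's mouth, level with the rim, 140 mm above the worktop
- cover: Loose round aluminium cover, about 130 g, lying knob up to the left or right of the hopper. Origin: centre of its underside, z up. Spigot underneath 68 mm diameter, 8 mm high; disc 90 mm diameter, 8 to 14 mm above the origin; black upright knob 24 mm diameter, 14 to 46 mm above the origin. Seated, the disc rests on the rim and the origin is 8 mm below hopper_rim.
- gate (a joint): how far the gate is pulled out, m: 0 shut (where it starts), 0.075 at the end stop. Pulling moves it along hopper -x. A spring pulls it shut: 2.7 N when shut, plus 0.9 N for each 10 mm pulled; it goes shut by itself when let go.
- gate_knob (a point): centre of the top of the gate's black upright round knob, 118 mm above the worktop; 24 mm diameter, sides free from 66 to 118 mm above the worktop. When shut it is 135 mm in front of the hopper's axis (hopper x = -0.135); moves with the gate. Axes as the hopper's.
- gate_pointer (a point): tip of the thin steel pointer that sticks out of the gate to hopper +y, at the same hopper x as the knob, 67.5 mm above the worktop; moves with the gate. Axes as the hopper's.
- mark (a point): index mark: the blade, 3 mm thick, top 74 mm above the worktop, of the small black clip on the outside of the hopper's +y rail; 30 to 60 mm in front of the pointer when the gate is shut; fixed during the run. Axes as the hopper's. The pointer is lined up when it has the same hopper x as this point.
- tin_lid: bystander: plain flat metal tin lid without knob, 75 mm diameter, 8 mm high, loose on the worktop on the other side of the hopper from the cover; origin: centre of its underside
- frit_jar: bystander: small glass jar of dark frit with a light screw lid, 44 mm diameter, 52 mm high, loose; origin: centre of its underside
- glass_tile: bystander: small amber fused glass tile with light dots, 54 x 54 x 10 mm, lying loose; origin: centre of its underside
Not all that is in view belongs to the job. Leave any orange look-alike of the cover alone.

How it is judged:
By the outcome, as a careful person would: the job done as asked, in the order asked, and still so for the second after the job is handed in, while the arm keeps its last pose, push and grip.
It also fails if it takes over 54 s, if anything falls off the work surface, if the arm or the gripper's body presses on something with over 40 N, if the wrist force passes 120 N, or if a joint passes its speed limit or range.

## Working session

There is one attempt and no reset: what is moved stays moved. The work goes in short steps, each a Python script; the robot and the scene stay as the last script left them, time stands still between calls to the robot, and variables do not carry over. Pictures are saved under pics/ and viewed, at most 10 in all, crops included, and the job is handed in when it is done.

```bash
ls; mkdir -p pics; cat > h.py <<'E'
import numpy as np, cv2
from plant import ctrl, planner, vision, finish_job, finder
def cam(n):
    p=vision.camera_params(n); f=240/np.tan(np.radians(p["fovy"])/2)
    K=np.array([[f,0,p["cx"]],[0,f,p["cy"]],[0,0,1.]]); return p,K,np.array(p["dist"],float)
def ray(n,uv):
    p,K,d=cam(n); q=cv2.undistortPoints(np.array(uv,float).reshape(-1,1,2),K,d).reshape(-1,2)
    v=np.c_[q[:,0],-q[:,1],-np.ones(len(q))]
    return np.array(p["origin"]), v@np.array(p["orientation"]).T   # depth-scaled rays
def at_z(n,uv,z):
    o,v=ray(n,uv); return o+v*((z-o[2])/v[:,2])[:,None]
def proj(n,P):
    p,K,d=cam(n); c=(np.atleast_2d(P)-np.array(p["origin"]))@np.array(p["orientation"])
    c=c*[1,-1,-1]; return cv2.projectPoints(c.reshape(-1,1,3),np.zeros(3),np.zeros(3),K,d)[0].reshape(-1,2)
def cloud(n,mask,depth):
    r,c=np.nonzero(mask&(depth>0)); o,v=ray(n,np.c_[c,r]); return o+v*depth[r,c][:,None]
def save(img,name): cv2.imwrite("pics/"+name,img[...,::-1])
E
python3 - <<'E'
from h import *
for n in("scene","top"):
    im,d=vision.grab_frame(n); save(im,n+"0.png"); np.savez("f_"+n,im=im,d=d)
    p=vision.camera_params(n); print(n,p)
    for t in("hopper","cover","gate_knob","gate_pointer","mark","tin_lid","frit_jar","glass_tile"):
        for r in finder.boxes_of(t,n): print(t,np.round(r["position"],3),round(r["confidence"],2),np.round(proj(n,r["position"])[0]))
E
```

```text
pics
scene {'fovy': 52.612270875851635, 'cx': 315.23302383572826, 'cy': 237.97430627485252, 'dist': array([-0.06034671,  0.        ,  0.        ,  0.        ,  0.        ]), 'origin': array([0.11313167, 0.82886581, 0.92037263]), 'orientation': array([[-0.85241085,  0.35768317, -0.38139021],
       [-0.52284102, -0.59109138,  0.61420538],
       [-0.00574554,  0.72296178,  0.69086414]])}
hopper [0.615 0.119 0.064] 0.97 [295. 246.]
cover [0.515 0.282 0.017] 0.85 [293. 319.]
cover [0.658 0.512 0.02 ] 0.72 [177. 364.]
cover [0.571 0.11  0.062] 0.58 [311. 251.]
gate_knob [0.57  0.114 0.058] 0.94 [311. 253.]
mark [0.484 0.447 0.051] 0.5 [260. 371.]
tin_lid [ 0.516 -0.342  0.006] 0.41 [403. 182.]
frit_jar [0.486 0.442 0.051] 0.65 [261. 369.]
frit_jar [0.57  0.113 0.06 ] 0.25 [311. 252.]
top {'fovy': 52.04522349167878, 'cx': 316.7923945373622, 'cy': 234.2836402722361, 'dist': array([0.03387071, 0.        , 0.        , 0.        , 0.        ]), 'origin': array([0.35596249, 0.09223016, 1.39279564]), 'orientation': array([[ 0.02238555,  0.98802089, -0.15268795],
       [-0.99964284,  0.02435055,  0.01101134],
       [ 0.01459747,  0.15238692,  0.98821311]])}
hopper [0.561 0.107 0.012] 0.85 [306. 237.]
cover [ 0.488 -0.068  0.014] 0.9 [368. 264.]
cover [0.527 0.274 0.014] 0.85 [247. 247.]
cover [0.661 0.498 0.01 ] 0.59 [170. 199.]
gate_knob [0.558 0.11  0.059] 0.8 [305. 236.]
gate_pointer [0.556 0.112 0.063] 0.8 [304. 236.]
tin_lid [ 0.504 -0.337  0.006] 0.74 [462. 261.]
frit_jar [0.487 0.43  0.052] 0.5 [186. 259.]
glass_tile [ 0.414 -0.272  0.011] 0.81 [440. 292.]
```

View pics/scene0.png

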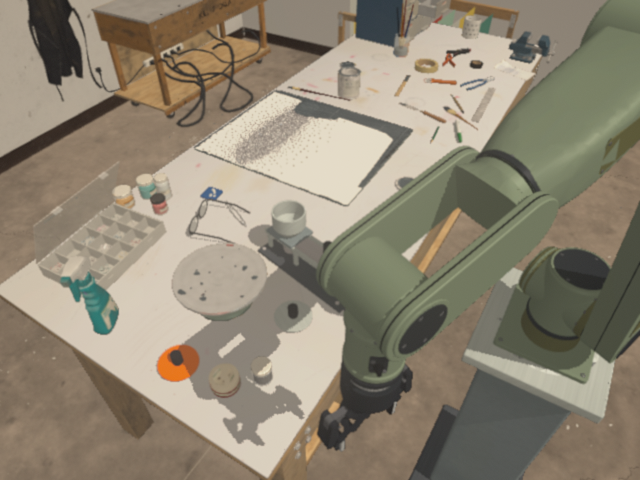

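View pics/top0.png

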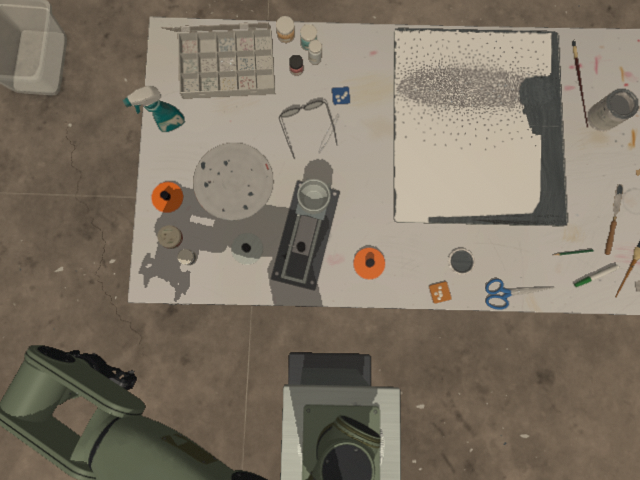

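Scene: hopper at (290,222), grey cover at (293,318), orange look-alike at (178,362). Top: hopper mouth at (314,193), gate knob (301,246), lid (460,260), tile (439,292), jar probably (187,257) or (169,237). Cover candidates in top are grey (247,247), orange (369,263) and orange (166,196). The grey one fits, since it is aluminium with a black knob and lies beside the hopper. I'll confirm that in a crop.

```bash
python3 - <<'E'
from h import *
f=np.load("f_top.npz"); im,d=f["im"],f["d"]
c=cv2.resize(im[160:295,215:350],None,fx=4.4,fy=4.4,interpolation=cv2.INTER_CUBIC); save(c,"crop1.png")
for n in("top","scene"):
    f=np.load(f"f_{n}.npz"); im,d=f["im"],f["d"]
    P=cloud(n,np.ones_like(d,bool),d)
    def sel(x,y,z): return P[(P[:,0]>x[0])&(P[:,0]<x[1])&(P[:,1]>y[0])&(P[:,1]<y[1])&(P[:,2]>z[0])&(P[:,2]<z[1])]
    def rep(t,q):
        if len(q): print(n,t,len(q),"med",np.round(np.median(q,0),4),"mid",np.round((q.min(0)+q.max(0))/2,4),"ext",np.round(np.ptp(q,0),4),"z",np.round(np.percentile(q[:,2],[5,50,95]),4))
    rep("table",sel((.5,.6),(.0,.04),(-.03,.03)))
    rep("rim",sel((.6,.85),(.0,.2),(.128,.155)))
    rep("knobcover",sel((.45,.6),(.22,.34),(.030,.07)))
    rep("disccover",sel((.45,.6),(.2,.34),(.007,.022)))
    rep("gknob",sel((.45,.62),(.05,.18),(.105,.13)))
    rep("rails",sel((.4,.85),(.0,.2),(.055,.08)))
    rep("base",sel((.4,.85),(.0,.2),(.006,.02)))
E
```

```text
top table 485 med [ 0.5503  0.0203 -0.0009] mid [0.5503 0.0199 0.002 ] ext [0.099  0.0396 0.0233] z [-0.006  -0.0009  0.004 ]
top rim 199 med [0.6548 0.0915 0.1383] mid [0.6529 0.0906 0.1366] ext [0.0846 0.0838 0.0171] z [0.1296 0.1383 0.1436]
top knobcover 64 med [0.5234 0.2737 0.0451] mid [0.5243 0.2735 0.0417] ext [0.0223 0.0237 0.0178] z [0.0384 0.0451 0.0483]
top disccover 721 med [0.5221 0.2718 0.0132] mid [0.5236 0.2595 0.0145] ext [0.1457 0.1182 0.0148] z [0.0088 0.0132 0.018 ]
top gknob 100 med [0.5266 0.1158 0.1177] mid [0.5651 0.0986 0.1172] ext [0.1091 0.0662 0.0224] z [0.1092 0.1177 0.1253]
top rails 1425 med [0.5778 0.1061 0.0645] mid [0.5733 0.1075 0.0675] ext [0.2914 0.128  0.0249] z [0.0578 0.0645 0.0787]
top base 2271 med [0.5248 0.1197 0.0097] mid [0.6277 0.1001 0.0129] ext [0.4436 0.1996 0.0139] z [0.0065 0.0097 0.0141]
scene table 13 med [0.5952 0.0068 0.0033] mid [0.5894 0.0068 0.0039] ext [0.0197 0.0119 0.0055] z [0.0013 0.0033 0.0062]
scene rim 383 med [0.6493 0.0888 0.1376] mid [0.6509 0.0886 0.1372] ext [0.087  0.0866 0.0181] z [0.1287 0.1376 0.144 ]
scene knobcover 110 med [0.5192 0.2749 0.0464] mid [0.521  0.2717 0.041 ] ext [0.0228 0.0243 0.0207] z [0.0328 0.0464 0.0495]
scene disccover 857 med [0.5163 0.2783 0.0162] mid [0.5346 0.263  0.0145] ext [0.1147 0.1062 0.0149] z [0.013  0.0162 0.0193]
scene gknob 141 med [0.6099 0.109  0.1196] mid [0.5684 0.1012 0.1176] ext [0.1029 0.056  0.0245] z [0.1071 0.1196 0.1282]
scene rails 1030 med [0.5998 0.1128 0.0669] mid [0.6227 0.1023 0.0676] ext [0.1862 0.0979 0.0248] z [0.0592 0.0669 0.0788]
scene base 1651 med [0.6002 0.1419 0.0124] mid [0.6411 0.1005 0.013 ] ext [0.4136 0.1989 0.0139] z [0.0069 0.0124 0.0158]
```

View pics/crop1.png

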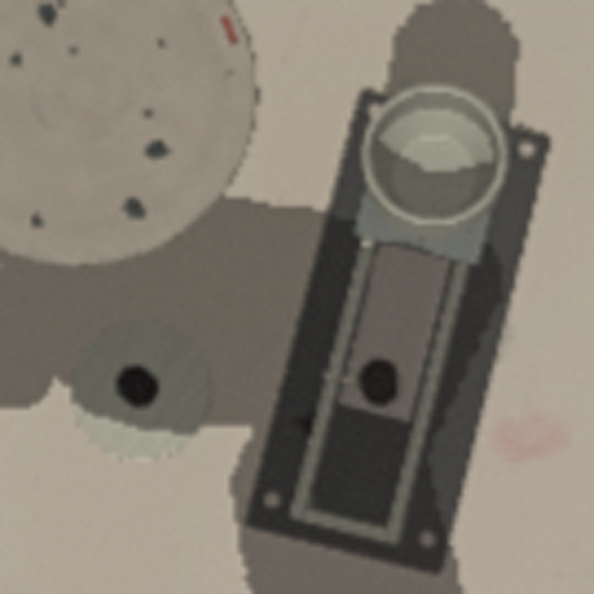

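The crop shows a grey aluminium disc with a black upright knob at crop (137,386), which is the cover. The pointer is at crop (335,378), the clip at about (303,425) and the gate knob at (379,381). Next I'll refine the poses.

```bash
cat > meas.py <<'E'
from h import *
def circ(q):  # least-squares circle
    A=np.c_[2*q[:,:2],np.ones(len(q))]; s=np.linalg.lstsq(A,(q[:,:2]**2).sum(1),rcond=None)[0]
    return s[:2],np.sqrt(s[2]+s[:2]@s[:2])
def dark_centroid(n,im,guess,z,rad=.03,thr=45):
    u0=proj(n,guess)[0]; r=9
    g=im.max(2).astype(int); yy,xx=np.mgrid[:480,:640]
    m=((xx-u0[0])**2+(yy-u0[1])**2<r*r)&(g<thr); 
    k,l=cv2.connectedComponents(m.astype(np.uint8)); return m
E
python3 - <<'E'
from meas import *
s=ctrl.get_state(); print(s["clock"],s["tcp_rot"].round(2).tolist() if hasattr(s["tcp_rot"],"round") else s["tcp_rot"])
for n in("top","scene"):
    f=np.load(f"f_{n}.npz"); im,d=f["im"],f["d"]; P=cloud(n,d>0,d)
    def sel(c,r,z): return P[(np.hypot(P[:,0]-c[0],P[:,1]-c[1])<r)&(P[:,2]>z[0])&(P[:,2]<z[1])]
    q=sel((.652,.09),.06,(.13,.15)); print(n,"rim",circ(q),np.percentile(q[:,2],[50,80]))
    q=sel((.522,.273),.025,(.04,.06)); print(n,"cknob top",q.mean(0),(q.min(0)+q.max(0))/2,len(q))
    q=sel((.522,.273),.06,(.007,.022)); print(n,"disc mid",(np.percentile(q,2,0)+np.percentile(q,98,0))/2,np.ptp(q,0))
    q=sel((.522,.118),.03,(.108,.13)); print(n,"gknob",len(q), (q.mean(0),(q.min(0)+q.max(0))/2) if len(q) else "")
    q=sel((.69,.30),.16,(.02,.2)); print(n,"dish",len(q),(np.percentile(q,1,0),np.percentile(q,99,0)))
u=np.array([[250,525],[440,570],[545,135],[365,90]])/4.4+[215,160]
c=at_z("top",u,.01); print("base corners",c.round(4).tolist())
for a,b in((c[0],c[3]),(c[1],c[2])): print("yaw",np.degrees(np.arctan2(*(b-a)[1::-1])),np.linalg.norm(b-a))
for t,px,z in(("pointer",(335,378),.0675),("clip",(303,425),.074),("gk",(379,381),.118),("rim",(435,154),.14)):
    print(t,at_z("top",np.array([px])/4.4+[215,160],z).round(4))
E
```

```text
0.9 [[-0.92, 0.39, 0.0], [0.39, 0.92, 0.0], [-0.0, 0.0, -1.0]]
top rim (array([0.6529233 , 0.09041556]), np.float64(0.04076756173745718)) [0.13870878 0.14134168]
top cknob top [0.52388311 0.27390615 0.04512228] [0.52427087 0.27417175 0.0453678 ] 59
top disc mid [0.52386914 0.27376806 0.01356864] [0.10882745 0.09342459 0.0148331 ]
top gknob 64 (array([0.52146745, 0.12078638, 0.11708541]), array([0.52160059, 0.12115681, 0.11693648]))
top dish 4948 (array([0.59668675, 0.2077556 , 0.07667839]), array([0.80260539, 0.4126794 , 0.0893502 ]))
scene rim (array([0.65075585, 0.08799706]), np.float64(0.040912823519423734)) [0.13876605 0.14250459]
scene cknob top [0.52069745 0.27321939 0.04656515] [0.52165396 0.27163301 0.04591496] 85
scene disc mid [0.52108046 0.27223653 0.01631256] [0.10181436 0.0891642  0.01483037]
scene gknob 47 (array([0.52319545, 0.11986188, 0.11941989]), array([0.52365659, 0.11685076, 0.11663881]))
scene dish 5443 (array([0.59269715, 0.20629552, 0.08064459]), array([0.80141395, 0.41351535, 0.09000887]))
base corners [[0.4389, 0.1999, 0.01], [0.4132, 0.0783, 0.01], [0.6985, 0.016, 0.01], [0.7258, 0.1348, 0.01]]
yaw -12.787480384723066 0.29418042944380773
yaw -12.328047458309163 0.29209826671731004
pointer [[0.5271 0.1464 0.0675]]
clip [[0.4968 0.1648 0.074 ]]
gk [[0.5194 0.1182 0.118 ]]
rim [[0.6531 0.0882 0.14  ]]
```

```bash
cat >> h.py <<'E'
def down(deg):
    c,s=np.cos(np.radians(deg)),np.sin(np.radians(deg)); return np.array([[-s,c,0],[c,s,0],[0,0,-1.]])
def st(*t):
    s=ctrl.get_state(); print(*t,"t",round(s["clock"],2),"p",np.round(s["position"],4),"w",round(s["grip_width"],4),"gf",np.round(s["grasp_force"],1),"F",np.round(s["wrist_force"],1),"M",np.round(s["wrist_torque"],2))
E
python3 - <<'E'
from h import *
R=down(90)
ctrl.move_ptp([.5225,.273,.15],R); st("above")
ctrl.move_straight([.5225,.273,.031],.12); st("down")
ctrl.grip(0.0); ctrl.pause(.2); st("gripped")
ctrl.move_straight([.5225,.273,.06],.06); ctrl.pause(.2); st("lift")
im,d=vision.grab_frame("scene"); save(cv2.resize(im[150:400,200:500],None,fx=2.6,fy=2.4,interpolation=cv2.INTER_CUBIC),"s1.png"); np.savez("f_s1",im=im,d=d)
E
```

```text
above t 2.4 p [0.5222 0.2738 0.1503] w 0.0852 gf 0.0 F [-0.3 -0.7  0.9] M [ 0.02 -0.05 -0.04]
down t 3.54 p [0.523  0.2734 0.0318] w 0.0856 gf 0.0 F [ 0.6 -0.3 -0.1] M [-0.03 -0.03 -0.03]
gripped t 4.34 p [0.5228 0.2731 0.0315] w 0.0218 gf 58.8 F [-0.2  1.6  5.4] M [-0.08  0.12  0.03]
lift t 5.17 p [0.5222 0.2729 0.0596] w 0.0225 gf 58.7 F [-0.2 -0.1 -0.5] M [-0.01  0.06 -0.  ]
```

View pics/s1.png

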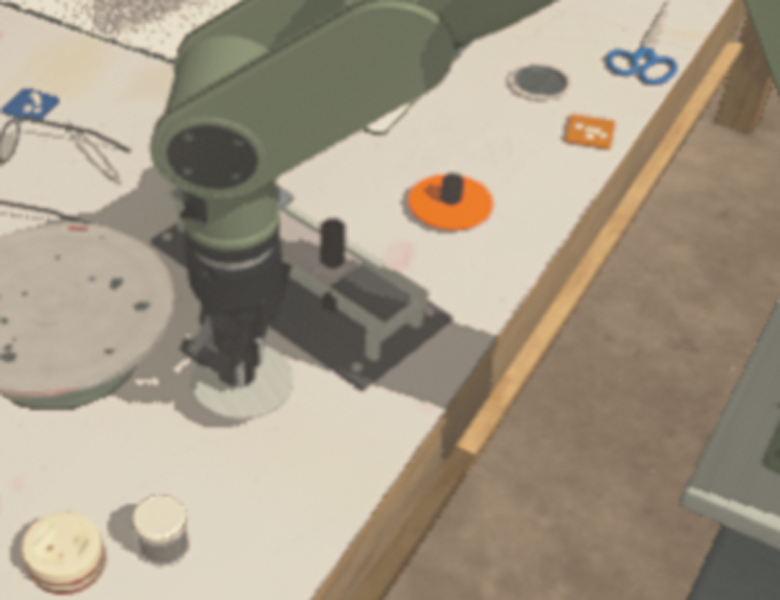

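The cover is held and off the table, with the disc at crop (242,385). The gate knob is at (332,242) and the clip at (328,300). I'll carry it over and lower it with force feedback.

```bash
python3 - <<'E'
from h import *
x,y=.6518,.0892
ctrl.move_straight([.5225,.273,.24],.15)
ctrl.move_straight([x,y,.24],.12); ctrl.move_straight([x,y,.178],.08); ctrl.pause(.2); st("hover")
b=np.array(ctrl.get_state()["wrist_force"])
z=.178
while z>.159:
    z-=.002; ctrl.move_straight([x,y,z],.03)
    s=ctrl.get_state(); F=np.array(s["wrist_force"])-b
    if z<.169: print(round(z,4),np.round(s["position"],4),np.round(F,1),np.round(s["wrist_torque"],2))
    if F[2]>5: break
ctrl.pause(.2); st("contact")
im,d=vision.grab_frame("scene"); save(cv2.resize(im[130:330,200:440],None,fx=3.2,fy=3,interpolation=cv2.INTER_CUBIC),"s2.png")
E
```

```text
hover t 9.72 p [0.6521 0.0892 0.1787] w 0.022 gf 58.7 F [ 0.3  1.  -1. ] M [0.01 0.   0.01]
0.168 [0.6517 0.0892 0.1678] [-0.  -0.5 -0.5] [ 0.   -0.01 -0.01]
0.166 [0.6517 0.0892 0.1658] [-0.2 -1.5 -1. ] [-0.01 -0.05  0.08]
0.164 [0.6517 0.0892 0.1638] [-0.8 -0.5 -0. ] [ 0.04  0.01 -0.04]
0.162 [0.652  0.0892 0.1635] [-2.3 -0.8  7.1] [-0.01  0.34 -0.04]
contact t 11.93 p [0.652  0.0892 0.1635] w 0.0219 gf 59.4 F [-1.6 -1.1  4.9] M [-0.07  0.34 -0.07]
```

View pics/s2.png

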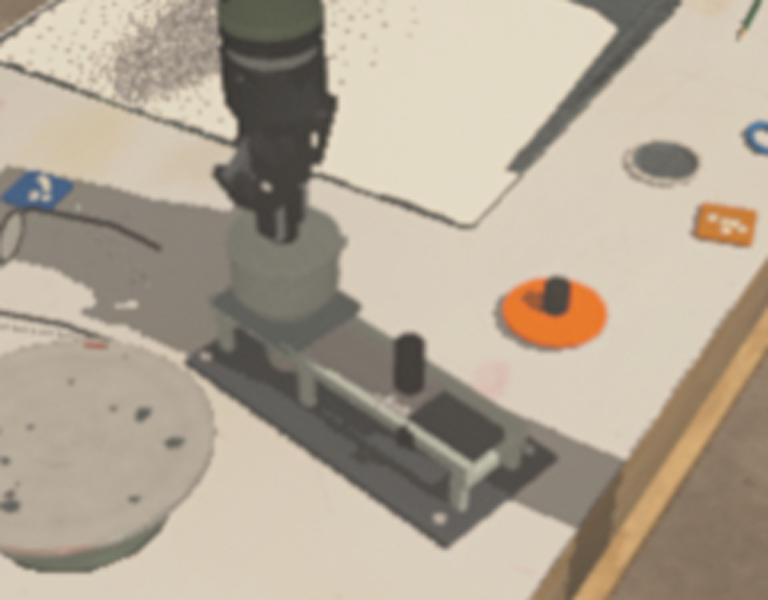

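The cover sits on the hopper at crop (285,245), with contact at exactly the predicted height. I'll release, retreat, verify, and measure the clip and pointer.

```bash
python3 - <<'E'
from meas import *
ctrl.grip(.06); ctrl.pause(.2); st("released")
ctrl.move_straight([.652,.0892,.26],.12)
ctrl.move_ptp([.45,-.1,.32],down(77.5)); st("away")
for n in("scene","top"):
    F=[vision.grab_frame(n) for _ in range(3)]; im=np.mean([a[0] for a in F],0).astype(np.uint8); d=np.median([a[1] for a in F],0)
    np.savez("f_b"+n,im=im,d=d)
    P=cloud(n,d>0,d)
    def sel(c,r,z): return P[(np.hypot(P[:,0]-c[0],P[:,1]-c[1])<r)&(P[:,2]>z[0])&(P[:,2]<z[1])]
    q=sel((.652,.09),.055,(.136,.16)); print(n,"disc",len(q),circ(q)[0] if len(q) else"")
    if len(q): 
        A=np.c_[q[:,:2]-[.652,.09],np.ones(len(q))]; c=np.linalg.lstsq(A,q[:,2],rcond=None)[0]; print(" plane slope deg",np.degrees(c[:2]).round(2),"z",c[2], "mid",(q.min(0)+q.max(0))/2)
    q=sel((.652,.09),.025,(.17,.2)); print(n,"knob top",q.mean(0) if len(q) else "")
    q=sel((.522,.118),.03,(.108,.13)); print(n,"gknob",len(q),q.mean(0) if len(q) else"",(q.min(0)+q.max(0))/2 if len(q) else"")
    for t in("mark","gate_pointer","gate_knob"):
        for r in finder.boxes_of(t,n)[:2]: print(t,np.round(r["position"],3),round(r["confidence"],2))
    u=proj(n,[.512,.14,.07])[0]; print("centre",u); x0,y0=int(u[0])-32,int(u[1])-26
    save(cv2.resize(im[y0:y0+52,x0:x0+64],None,fx=12,fy=11,interpolation=cv2.INTER_CUBIC),f"z_{n}.png"); print("crop origin",x0,y0)
E
```

```text
released t 12.62 p [0.6518 0.0892 0.1619] w 0.0598 gf 0.0 F [ 0.3  0.2 -0.4] M [0.03 0.   0.01]
away t 14.68 p [ 0.4508 -0.0996  0.3197] w 0.0596 gf 0.0 F [-0.2  1.2  0.2] M [ 0.04 -0.01 -0.02]
scene disc 670 [0.64883959 0.08983899]
 plane slope deg [ 1.65 -2.52] z 0.14848259504495465 mid [0.65082203 0.08791223 0.14780104]
scene knob top [0.64841136 0.09084724 0.17823081]
scene gknob 90 [0.51849308 0.12076746 0.11770464] [0.52016527 0.11832785 0.11548464]
mark [0.644 0.096 0.149] 0.36
gate_pointer [0.546 0.119 0.065] 0.94
gate_pointer [0.646 0.098 0.15 ] 0.36
gate_knob [0.547 0.12  0.061] 0.96
centre [325.69135706 265.08114067]
crop origin 293 239
top disc 841 [0.65359979 0.09007564]
 plane slope deg [-0.21  0.22] z 0.14526601453183358 mid [0.65342436 0.09045818 0.14926826]
top knob top [0.65261653 0.08997949 0.17688717]
top gknob 66 [0.5212604  0.12085054 0.11636066] [0.52114223 0.12126822 0.11379489]
gate_knob [0.556 0.11  0.06 ] 0.79
centre [293.30270742 251.37185885]
crop origin 261 225
```

View pics/z_scene.png

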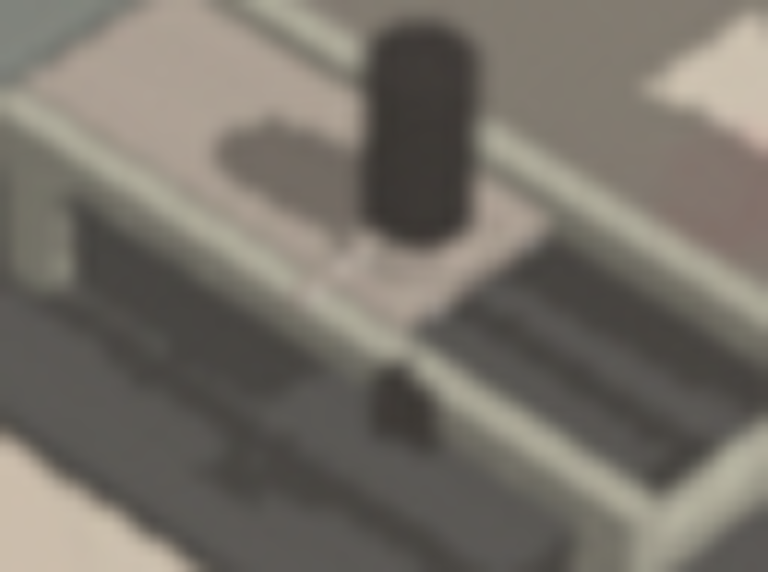

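View pics/z_top.png

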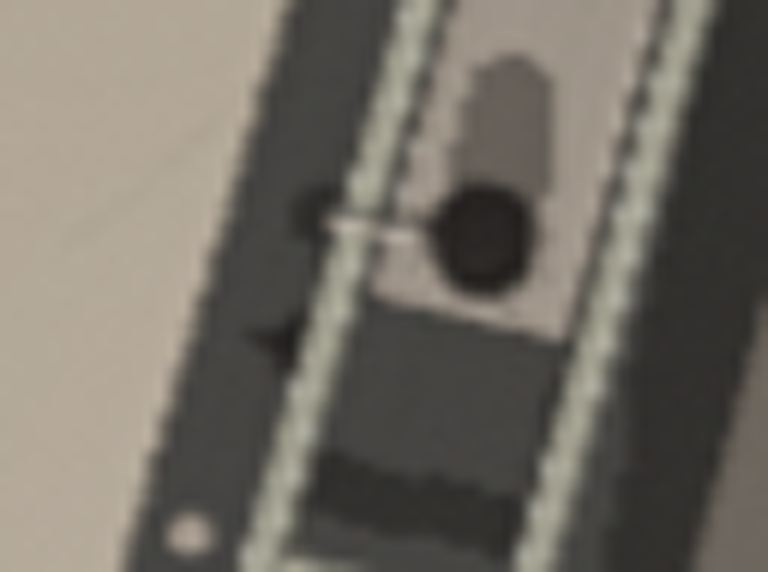

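```bash
cat > hop.py <<'E'
from meas import *
yaw=np.radians(-12.5); C=np.array([.6518,.0892])
Rz=np.array([[np.cos(yaw),-np.sin(yaw)],[np.sin(yaw),np.cos(yaw)]])
def w2h(p,off=0): return np.r_[(np.asarray(p)[:2]-C-off)@Rz,p[2]]
def h2w(p): return np.r_[Rz@np.asarray(p[:2])+C,p[2]]
OFF={"top":np.array([.0012,.0012]),"scene":np.array([-.0012,-.0012])}
ORG={"top":(261,225),"scene":(293,239)}
def c2p(n,c): return (np.array(c)+.5)/[12,11]-.5+ORG[n]
E
python3 - <<'E'
from hop import *
T={"scene":[("ptr root",(358,258),.0675),("ptr tip",(305,292),.0675),("clip peak",(397,362),.074),("clip R",(437,410),.07),("clip L",(374,385),.07),("knob base",(418,240),.067),("knob top c",(420,38),.118),("gate front L",(408,325),.065),("gate front R",(550,220),.065),("shadow",(250,465),.01),("rail end",(650,500),.065)],
"top":[("ptr root",(430,238),.0675),("ptr tip",(328,222),.0675),("clip tip",(255,337),.074),("clip R",(300,350),.07),("clip tp",(290,318),.07),("clip bot",(285,358),.07),("knob top c",(485,240),.118),("gate front L",(372,297),.065),("gate front R",(565,338),.065),("blob",(315,205),.074),("blob base",(315,205),.01)]}
for n in T:
    for t,c,z in T[n]: print(n,t,(w2h(at_z(n,[c2p(n,c)],z)[0],OFF[n])*1000).round(1))
# overlay of model
for n in("scene","top"):
    im=np.load(f"f_b{n}.npz")["im"]; x0,y0=ORG[n]
    c=cv2.resize(im[y0:y0+52,x0:x0+64],None,fx=12,fy=11,interpolation=cv2.INTER_CUBIC)
    c=np.clip(c.astype(float)*1.6,0,255).astype(np.uint8)
    def P(h):
        w=h2w(np.array(h)/1000); w[:2]+=OFF[n]; u=proj(n,w)[0]; return tuple(int(v) for v in ((u-[x0,y0]+.5)*[12,11]-.5))
    L=[((-225,34,65),(-100,34,65),(0,255,255)),((-225,26,65),(-100,26,65),(0,255,255)),((-135,12,67.5),(-135,40,67.5),(255,0,0))]
    for x in range(-195,-160,5): L.append(((x,34,74),(x,46,74),(0,255,0) if x%10 else (255,0,255)))
    for a,b,col in L: cv2.line(c,P(a),P(b),col,1)
    globals()["c_"+n]=c
save(cv2.resize(np.vstack([c_scene[180:500],c_top[100:420]]),None,fx=.93,fy=.93),"ov.png")
E
```

```text
scene ptr root [-132.2   17.1   67.5]
scene ptr tip [-131.6   31.9   67.5]
scene clip peak [-163.    38.6   74. ]
scene clip R [-175.7   40.6   70. ]
scene clip L [-161.8   43.9   70. ]
scene knob base [-136.9    4.4   67. ]
scene knob top c [-128.9   -3.8  118. ]
scene gate front L [-151.6   23.1   65. ]
scene gate front R [-150.9  -20.    65. ]
scene shadow [-123.    39.6   10. ]
scene rail end [-219.7   27.5   65. ]
top ptr root [-132.4   13.4   67.5]
top ptr tip [-134.    36.8   67.5]
top clip tip [-166.3   45.2   74. ]
top clip R [-166.6   34.9   70. ]
top clip tp [-159.5   39.1   70. ]
top clip bot [-169.3   37.7   70. ]
top knob top c [-136.    -1.2  118. ]
top gate front L [-149.5   22.7   65. ]
top gate front R [-148.9  -22.1   65. ]
top blob [-131.4   40.2   74. ]
top blob base [-123.7   45.2   10. ]
```

View pics/ov.png

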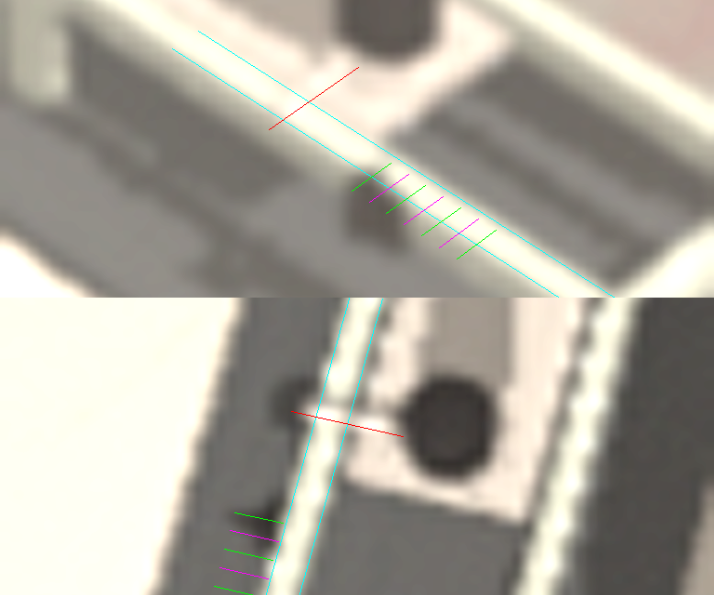

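Both views put the clip blade 31–34 mm in front of the pointer: clip at overlay (370,180) and (265,525), pointer under the red lines. The cover's disc is level at z 0.145. I'll grip the gate knob with the jaws along hopper x, pull about 30 mm, and compare pointer and clip directly.

```bash
python3 - <<'E'
from hop import *
K=np.array([.519,.1192]); ux=np.r_[Rz@[1,0],0]
ctrl.grip(.085)
j=None
for a in(-12.5,167.5):
    q=planner.solve_ik([*K,.2],down(a)); print(a,np.round(q,1) if q is not None else None)
    if q is not None:
        d=np.abs(np.array(q)-ctrl.get_state()["joint_positions"]).max()
        if j is None or d<j[0]: j=(d,a)
R=down(j[1]); print(j)
ctrl.move_ptp([*K,.2],R); ctrl.move_straight([*K,.091],.1); st("down")
ctrl.grip(0.0); ctrl.pause(.2); st("grip")
p=np.array([*K,.091]); ctrl.move_straight(p-.030*ux,.04); ctrl.pause(.3); st("pulled")
s=ctrl.get_state(); print("hopper TCP",w2h(s["position"])*1000)
for n in("scene","top"):
    F=[vision.grab_frame(n) for _ in range(4)]; im=np.mean([a[0] for a in F],0).astype(np.uint8); np.savez("f_c"+n,im=im,d=F[0][1])
    x0,y0=ORG[n]; globals()[n]=cv2.resize(im[y0:y0+52,x0:x0+64],None,fx=12,fy=11,interpolation=cv2.INTER_CUBIC)
save(cv2.resize(np.vstack([scene[150:500],top[100:420]]),None,fx=.85,fy=.85),"pull.png")
E
```

```text
-12.5 [11.7 16.2 98.7 -0.  65.1 24.2]
167.5 None
(np.float64(115.65547871349645), -12.5)
down t 18.66 p [0.5195 0.1193 0.0916] w 0.0849 gf 0.0 F [-0.3  0.3  0.8] M [ 0.01 -0.02  0.02]
grip t 19.45 p [0.5198 0.1191 0.0915] w 0.0225 gf 59.1 F [ 2.8 -3.2  3. ] M [-0.28 -0.4   0.  ]
pulled t 20.65 p [0.4901 0.1259 0.0914] w 0.0225 gf 59.2 F [ 5.3 -1.7  4.2] M [-0.35 -0.67 -0.09]
hopper TCP [-165.83777695    0.86506795   91.4107783 ]
```

View pics/pull.png

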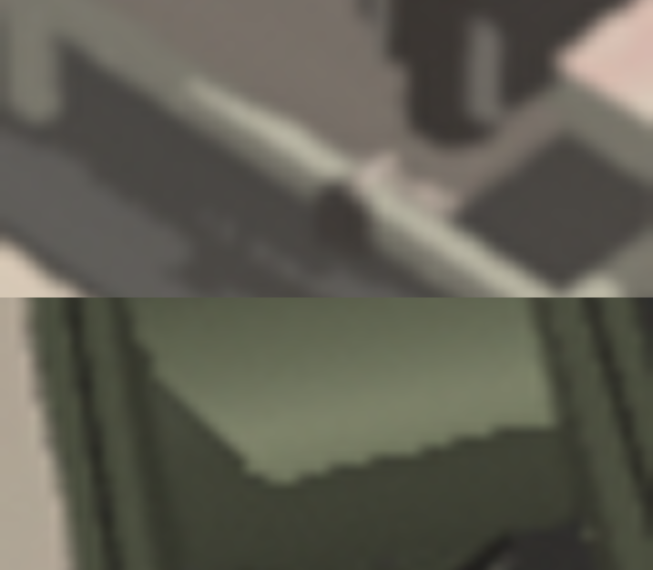

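Scene part: pointer at about (375,165), with its tip nearly at the clip peak (338,182). The top view is blocked by the arm. I'll rectify both images into the hopper plane to measure the alignment.

```bash
cat > rect.py <<'E'
from hop import *
X=np.arange(-185,-120,.25); Y=np.arange(12,52,.25)
def rect(n,im,z):
    g=np.stack(np.meshgrid(X,Y),-1).reshape(-1,2)/1000
    W=np.c_[g@Rz.T+C+OFF[n],np.full(len(g),z)]; u=proj(n,W).astype(np.float32).reshape(len(Y),len(X),2)
    return cv2.remap(im,u[...,0],u[...,1],cv2.INTER_CUBIC)
E
python3 - <<'E'
from rect import *
b,a,t=[np.load(f)["im"] for f in("f_bscene.npz","f_cscene.npz","f_btop.npz")]
tiles=[]
for n,im,z in(("scene",b,.0675),("top",t,.0675),("scene",a,.0675),("scene",b,.074),("top",t,.074),("scene",a,.074)):
    r=rect(n,im,z); g=r.mean(2)
    print(n,z,"x every 3mm from -184")
    for y in(18,22,30,36,38,40,42,44): print(y,g[int((y-12)*4)-2:int((y-12)*4)+3,2:-4:12 if False else 8].mean(0).round().astype(int).tolist())
    v=np.clip(r.astype(float)*1.5,0,255).astype(np.uint8).copy()
    v=cv2.resize(v,None,fx=1.5,fy=1.2)
    for x in range(-180,-120,10): i=int((x+185)*6); cv2.line(v,(i,0),(i,8),(255,0,0),1)
    tiles.append(v)
save(np.hstack([np.vstack(tiles[:3]),np.vstack(tiles[3:])]),"rect.png")
E
```

```text
scene 0.0675 x every 3mm from -184
18 [83, 83, 83, 82, 82, 83, 82, 82, 81, 82, 83, 82, 81, 84, 101, 128, 143, 155, 161, 159, 154, 149, 146, 145, 149, 156, 158, 152, 141, 136, 142, 148]
22 [86, 85, 86, 86, 86, 86, 85, 86, 85, 85, 85, 84, 85, 87, 95, 115, 137, 154, 159, 158, 157, 155, 154, 154, 155, 160, 165, 159, 151, 151, 154, 156]
30 [155, 153, 154, 152, 152, 152, 154, 154, 155, 156, 158, 151, 141, 143, 151, 159, 160, 159, 159, 159, 161, 162, 162, 162, 163, 167, 165, 158, 155, 158, 161, 162]
36 [137, 136, 134, 135, 136, 132, 125, 109, 103, 98, 89, 81, 80, 101, 119, 131, 136, 136, 134, 134, 134, 135, 136, 135, 135, 133, 130, 131, 133, 135, 134, 134]
38 [118, 116, 117, 116, 112, 105, 89, 80, 72, 70, 66, 61, 69, 85, 105, 113, 118, 116, 116, 116, 117, 118, 117, 118, 117, 116, 115, 114, 117, 116, 118, 118]
40 [107, 108, 106, 104, 95, 80, 69, 59, 59, 58, 57, 58, 66, 84, 97, 106, 106, 106, 105, 106, 107, 106, 107, 105, 107, 106, 105, 106, 105, 107, 106, 107]
42 [103, 101, 98, 90, 78, 66, 58, 56, 56, 58, 58, 62, 72, 85, 97, 100, 101, 98, 98, 97, 97, 98, 96, 98, 96, 96, 95, 95, 96, 96, 98, 9
[... 5635 characters left out ...]
75, 175, 174, 172, 169, 167, 164, 160, 158, 157, 151, 148, 146]
38 [164, 164, 164, 166, 163, 156, 142, 137, 128, 116, 117, 129, 151, 161, 165, 167, 166, 165, 164, 166, 167, 166, 164, 163, 163, 161, 162, 161, 159, 155, 153, 152]
40 [145, 146, 147, 146, 138, 120, 111, 101, 95, 88, 89, 109, 129, 143, 147, 147, 146, 145, 145, 146, 148, 145, 144, 143, 144, 146, 145, 147, 144, 143, 144, 142]
42 [127, 126, 124, 116, 100, 89, 76, 74, 69, 67, 73, 90, 113, 122, 127, 126, 126, 125, 126, 127, 125, 126, 123, 124, 125, 125, 127, 125, 126, 126, 126, 127]
44 [113, 112, 103, 88, 75, 63, 62, 59, 60, 60, 69, 87, 102, 112, 112, 113, 112, 114, 113, 113, 114, 111, 114, 112, 113, 113, 111, 113, 112, 115, 114, 114]
```

View pics/rect.png

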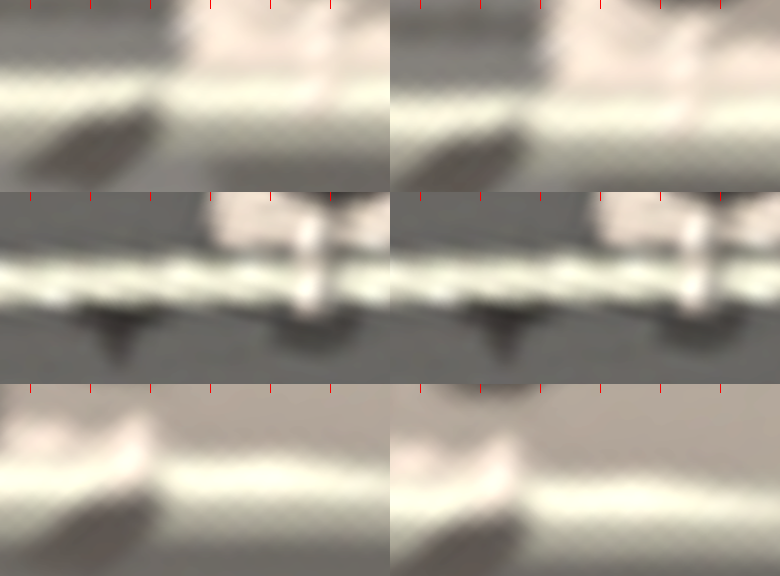

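The top rectified view shows pointer at −133.9 and blade at −166.0 mm, a gap of about 32.0. The scene view gives about 31.5. To find the exact shut position under the grip, I'll ease the gate back to its stop, then pull 31.8 mm and re-measure.

```bash
python3 - <<'E'
from rect import *
ux=np.r_[Rz@[1,0],0]; K=np.array([.519,.1192,.091])
def m(n=6):
    L=[]
    for _ in range(n):
        s=ctrl.get_state(); L.append([(w2h(s["position"])*1000)[0],np.array(s["wrist_force"])@ux]); ctrl.pause(.03)
    return np.mean(L,0)
def go(d,v=.05): ctrl.move_straight(K-ux*d/1000,v)
out=[]
for d in(20,10,4): go(d); ctrl.pause(.1); out.append((d,*m()))
d=3.
while d>-4:
    d-=.5; go(d,.02); r=m(); out.append((d,*r))
    if r[1]<-3: break
print(np.round(out,2).tolist()); st()
go(30.); ctrl.pause(.2); print(m(10)); st()
E
```

```text
[[20.0, -155.59, 5.13], [10.0, -145.87, 4.28], [4.0, -140.08, 3.65], [2.5, -138.73, 3.67], [2.0, -138.3, 3.38], [1.5, -137.81, 2.71], [1.0, -137.33, 3.27], [0.5, -136.85, 3.06], [0.0, -136.34, 3.28], [-0.5, -135.87, 2.8], [-1.0, -135.39, 3.09], [-1.5, -134.89, 2.86], [-2.0, -134.41, 2.77], [-2.5, -134.21, 2.19], [-3.0, -134.2, 0.47], [-3.5, -134.18, -0.71], [-4.0, -134.17, -2.33]]
t 29.22 p [0.521  0.1189 0.0914] w 0.0224 gf 60.0 F [-3.2 -0.2  9.2] M [-0.14  0.02 -0.04]
[-165.61258049    5.12666833]
t 30.58 p [0.4903 0.1259 0.0914] w 0.0227 gf 59.4 F [ 5.9 -1.5  4.9] M [-0.28 -0.6  -0.02]
```

The shut stop is at TCP −134.2 in hopper x, so the present pull is 31.4 mm. The target is about 31.9 mm. I'll make the final nudge, check the cover and the hold, then finish.

```bash
python3 - <<'E'
from rect import *
ux=np.r_[Rz@[1,0],0]; K=np.array([.519,.1192,.091])
ctrl.move_straight(K-ux*.0305,.02); ctrl.pause(.4); st()
print(np.mean([w2h(ctrl.get_state()["position"])*1000 for _ in range(3)],0))
n="scene"; F=[vision.grab_frame(n) for _ in range(4)]; im=np.mean([f[0] for f in F],0).astype(np.uint8); d=np.median([f[1] for f in F],0)
P=cloud(n,d>0,d); q=P[(np.hypot(P[:,0]-.65,P[:,1]-.09)<.055)&(P[:,2]>.136)&(P[:,2]<.16)]
print("disc",len(q),np.median(q,0),"knob",P[(np.hypot(P[:,0]-.65,P[:,1]-.09)<.03)&(P[:,2]>.17)&(P[:,2]<.19)].mean(0))
g=rect(n,im,.0675).mean(2); b=rect(n,np.load("f_cscene.npz")["im"],.0675).mean(2)
for y in(20,22,24,26,28): print(y,g[int((y-12)*4)-2:int((y-12)*4)+3,48:128:4].mean(0).round().astype(int).tolist())
E
```

```text
t 31.23 p [0.4899 0.126  0.0914] w 0.0226 gf 59.3 F [ 4.8 -3.4  5.3] M [-0.35 -0.75 -0.05]
[-166.01585302    0.87905014   91.38297899]
disc 669 [0.64175597 0.09773644 0.14870582] knob [0.64849218 0.09086084 0.17786323]
20 [123, 118, 114, 113, 113, 114, 117, 123, 132, 139, 143, 139, 133, 126, 119, 114, 110, 109, 109, 110]
22 [133, 129, 126, 125, 125, 129, 134, 141, 149, 153, 152, 148, 141, 132, 123, 117, 114, 111, 110, 109]
24 [143, 140, 138, 139, 141, 143, 148, 154, 158, 161, 162, 159, 152, 143, 134, 126, 121, 118, 116, 114]
26 [147, 148, 149, 150, 152, 155, 157, 161, 166, 171, 173, 171, 162, 152, 144, 138, 133, 129, 128, 127]
28 [155, 156, 158, 160, 162, 162, 165, 170, 175, 177, 175, 170, 163, 156, 151, 148, 148, 148, 148, 148]
```

The two views leave 0–1 mm to go, so I'll add a 0.4 mm nudge and hand in while still holding.

```bash
python3 - <<'E'
from hop import *
ux=np.r_[Rz@[1,0],0]; K=np.array([.519,.1192,.091])
ctrl.move_straight(K-ux*.0309,.02); ctrl.pause(.5); st()
print(finish_job())
E
```

```text
t 32.18 p [0.4896 0.126  0.0914] w 0.0223 gf 59.3 F [ 5.2 -2.   4.1] M [-0.39 -0.72  0.01]
the job is handed in; nothing more can be done
None
```

The job is handed in at 32 s: the cover is seated level on the hopper, and the arm is still holding the gate about 32.2 mm out, with its pointer at the index clip to within about 1 mm by my measurements; the jar, tile and tin lid were left alone.

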